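# Take up a print press handwheel's play, screw down half a turn, lock

## Robot

A 6-joint arm with a two-finger parallel gripper is mounted at the origin on the work surface. World frame = base frame: x ahead of the robot, y to its left, z up, the work surface at z = 0. Lengths are in m, angles in rad, forces in N, time in s.
With the tool pointing down it reaches from about 0.325 to 0.875 m from the base axis. Payload 4.4 kg.
Tool frame: the origin (TCP) lies on the centre line of the jaws, within the pads' length; the fingertips stand 19 mm ahead of it and the grasp point (between the pads) is the TCP; z points along the fingers, y is the direction in which the jaws open and shut (so a half turn about z gives the same grasp; the last joint's range is limited). The gripper opens to 85 mm and grips with 20 to 120 N. Pads are 22 mm wide; open, the fingers measure 114 mm over their backs; the gripper's body (76 mm by 85 mm) begins 54 mm behind the grasp point. The pads swing forward as they close: fully open they stand 13 mm farther back than shut.
Start: joints at [-1.442, 0.207, 1.542, -0, 1.393, -0.15], TCP at [0.158, -0.553, 0.25] pointing down, gripper open.
Joint ranges: [-2.73, 2.73], [-0.86, 2.22], [0.23, 2.46], [-1.11, 4.25], [0.08, 2.63], [-2.82, 2.82]. Speed limits (rad/s): [2.79, 2.79, 3.14, 3.14, 3.14, 3.14].

## Interface

Orientations are given as a 3x3 rotation matrix whose columns are the frame's x, y, z axes.
In Python, from rig import read_state, camera, camera_params, close_job gives the robot as it stands.
- The arm moves only by the tool carry_out, never from a script. Its argument "commands" is a list of rows, each a list of 2 entries, a list of its own where there are three numbers: the shift along the tool's x, y, z in m, then the turn about the tool's z in degrees. A call has 1 to 8 rows; each row shifts and turns the commanded pose from where the row before left it, along the tool's axes as they then stand; what a row does not reach is not made up. A row lasts 1/12 s, in which the tool goes at most 41.7 mm and 7.16 degrees, less where a joint would pass 70% of its speed; a pose out of reach is approached as far as the arm can. A call with a gripper value outside its range is refused whole. "hand" is the finger opening in m, from 0 to 0.0854, set as the call begins (left out, the last holds). The fingers move at their own pace and stop on an object; "grip_force" is the grip in N (left out, the last holds). Time passes only in rows, so rows that do not move let the fingers close. It gives the time, the measured TCP pose, the force and the opening at its end, in the units of the state.
- read_state(): the state, without advancing time (a new reading comes with each control period).
- camera(name): name is "scene" or "side" or "wrist"; returns the picture (384x512x3 uint8, blue, green, red); there is no depth.
- camera_params(name): a dict with "intrinsics" (3x3 intrinsics, pixels), "k1" (the pictures are not rectified: a ray, as slopes to the right and down, at radius r is drawn at 1 + k1 r^2 times it, then the intrinsics apply), "R" (3x3) and "t" (3): a world point X has camera coordinates R X + t; the wrist camera has in their place "hand_eye" (4x4, takes a point from camera to tool coordinates, whose origin is the TCP and whose axes are the flange's). Camera axes: x right, y down, z forward; pixel columns grow to the right and rows downward; lengths in m; the calibration is good to about 2 mm. A picture is of the moment at which its call begins: read the wrist's pose just before it. camera_params takes no time and is no camera call.
- close_job(): hands the job in, once; it reports no verdict.
The state is a dict: "clock": time; "joint_positions": joint angles; "qvel": joint speeds; "tau": joint torques, N m; "position": TCP position; "ee_rot": TCP orientation; "contact_force": force on the tool from outside, world axes, zero at the start; "wrist_torque": the same for the moment, N m; "gripper_width": opening from 0.0 (shut) to 1.0 (fully open).
Only numpy, scipy, OpenCV 4.12 (cv2) and the standard library are available. Lean on these libraries where they do the work, as an engineer would, in place of code of your own. Each camera call takes 0.05 s, during which the arm holds its last target. There are 200 camera calls.

## Task

Lower the plate of the print press by half a turn of its screw: turn the handwheel clockwise seen from above, but the wheel is loose on the screw, so first take up its free play and count the half turn (to within about 20 degrees) only from where you feel the screw itself begin to turn. Then push the locking lever at the end of the beam outward, all the way over to its stop. Use a light hand, gripping or pushing with no more than about 25 N, and leave the other things on the bench and on the press where they are.

Things in the scene. Friction and masses are not known exactly. Their poses are not given: they have to be found in the camera images.
- press: Grey bench press, fixed to the bench; place and yaw vary. Origin: centre of the base's underside, on the bench, under the screw; -x is its front (towards the robot), z up. Base 300 (x) by 380 (y) by 20 mm; two 30 mm columns at y +-130 mm; beam 70 (x) by 430 (y) mm on top, 140 to 175 mm above the bench. A dark plate 200 x 200 x 18 mm hangs below the beam over a stack of prints.
- hub (a point): Centre of the dark steel handwheel, on its upright axis, 225 mm above the bench, level with the middle of rim and spokes. Rim: 110 mm centre radius, bar 16 mm thick (inside radius 102 mm). Hub 36 mm diameter, 34 mm tall, a nut 9 mm above it. Three straight round spokes 12 mm thick, 120 degrees apart, open space between them; 44 mm free under the spokes down to the beam (32 mm within 30 mm of the axis).
- wheel: The handwheel, origin at its centre. It turns loosely on the screw (drag 0.05 N m, under 1 N at a spoke) through unknown play, at the start about 30 to 140 degrees clockwise; then its dogs meet and the screw turns with it against a steady 0.7 N m or so (11 N at 65 mm radius). It stays where left. Turned back, it has 150 degrees of play before the screw follows.
- rim_mark (a point): Point on the wheel in the middle of the rim bar, 110 mm from the hub centre and level with it, at the end of one spoke, under the crank knob: an upright black knob that spins freely, 24 mm diameter, its top 35 mm above this point. Its direction from the hub gives the wheel's angle; the other spokes lie 120 and 240 degrees from it.
- plate_front (a point): Middle of the front upper edge of the plate, 94 mm above the bench at the start; clockwise turns of the screw (seen from above) lower it, 4 mm per turn, so 2 mm for half a turn.
- lock_knob (a point): Centre of the top of the locking lever's upright black knob: 20 mm diameter, 55 mm tall (190 to 245 mm above the bench), 70 mm from the lever's pivot, on a level 12 mm steel arm 192 mm above the bench.
- lock_pivot (a point): Pivot of the locking lever, axis vertical, 185 mm above the bench on top of the beam's -y end (press frame x 0, y -185 mm).
- lock (a joint): Angle of the locking lever, rad. 0: lever points to the press's front (-x), unlocked; grows as it swings outward, to -y of the press (counter-clockwise seen from above); 1.2 is its hard stop, locked. Starts at 0 to 0.25. Stiff: about 4 N at the knob; stays where it is left.
- tin: Small aluminium tin, 40 mm diameter, 24 mm tall, standing on the beam's +y end. Origin: centre of its underside. Leave it.
- loupe: Black loupe, 38 mm diameter, 34 mm tall, on the front ledge of the press's base. Origin: centre of its underside. Leave it.
- folder: Cream flat folding bone, 22 by 140 by 5 mm, on the front ledge of the press's base. Origin: centre of its underside. Leave it.
- ink_jar: Blue ink jar, 72 mm diameter, 85 mm tall, behind the press. Origin: centre of its underside. Leave it.
- tape: Roll of brown tape, 90 mm diameter, 25 mm high, lying flat behind the press. Origin: centre of its underside. Leave it.
- squeegee: Wooden squeegee 280 by 55 by 108 mm standing on its steel feet, to the left. Origin: centre of its underside. Leave it.
- ink_knife: Ink knife lying on the bench to the right. Origin: on its underside. Leave it.

How it is judged:
By the outcome, as a careful person would: the job done as asked, in the order asked, and still so for the second after the job is handed in, with the robot touching nothing.
It also fails if it takes over 72 s, if anything falls off the work surface, if the arm or the gripper's body presses on something with over 40 N, if the wrist force passes 120 N, or if a joint passes its speed limit or range.

## Working session

There is one attempt and no reset: what is moved stays moved. The work goes in short steps, Python scripts to look and compute and a tool call to move; the robot and the scene stay as the last step left them, time stands still between calls to the robot, and variables do not carry over. Pictures are saved under pics/ and viewed, about 8 in all and at most 12, crops included, and the job is handed in when it is done.

Besides the shell and the picture viewer there is one more tool, called after "Call:" in YAML: its name, and indented under it one key for each argument. carry_out: Moves the arm, as the interface text tells. Its arguments: {"type":"object","properties":{"commands":{"type":"array"},"hand":{"type":"number"},"grip_force":{"type":"number"}},"required":["commands"]}

```bash
mkdir -p pics; ls; python3 - <<'E'
from rig import *
import cv2,numpy as np
s=read_state();print(s)
for n in("scene","side"):
    p=camera_params(n);print(n,p)
    cv2.imwrite(f"pics/{n}0.png",camera(n))
print(camera_params("wrist"))
a=cv2.imread("pics/scene0.png");b=cv2.imread("pics/side0.png")
cv2.imwrite("pics/both0.png",np.vstack([a,b])[:, :]) 
E
```

```text
pics
{'clock': 0.0, 'joint_positions': array([-1.44248349e+00,  2.07440834e-01,  1.54301620e+00, -7.78554473e-06,
        1.39350644e+00, -1.50506939e-01]), 'qvel': array([ 0.00122385, -0.00160946, -0.00022408, -0.00093611,  0.00090149,
       -0.00166487]), 'tau': array([-1.28751381e-03, -3.83040798e+01, -2.91596854e+01, -4.54493638e-04,
        1.03504132e-02, -3.11130279e-06]), 'position': array([ 0.1581389 , -0.55205203,  0.24908438]), 'ee_rot': array([[ 9.61380604e-01,  2.75222161e-01, -3.10972322e-04],
       [ 2.75222117e-01, -9.61377794e-01,  2.35034341e-03],
       [ 3.47904707e-04, -2.34516103e-03, -9.99997190e-01]]), 'contact_force': array([0.73316647, 0.12318007, 0.34523976]), 'wrist_torque': array([-0.00820276, -0.00946082, -0.01251829]), 'gripper_width': 0.998104931589132}
scene {'intrinsics': array([[360.69097387,   0.        , 253.61880125],
       [  0.        , 360.69097387, 193.16810971],
       [  0.        ,   0.        ,   1.        ]]), 'k1': -0.079263785303192, 'R': array([[ 0.10290063,  0.99463742, -0.01038552],
       [ 0.85559643, -0.09383153, -0.50906817],
[... 360 characters left out ...]
       [-0.16818326,  0.57581764, -0.80009277],
       [ 0.21051811, -0.77194862, -0.59981451]]), 't': array([0.57560371, 0.2267209 , 1.12424232])}
{'intrinsics': array([[301.19990089,   0.        , 254.31993546],
       [  0.        , 301.19990089, 191.36347432],
       [  0.        ,   0.        ,   1.        ]]), 'k1': -0.032305032292704275, 'hand_eye': array([[-8.64200074e-04, -9.55844124e-01, -2.93872871e-01,
         7.53683667e-02],
       [ 9.99999484e-01, -9.82852734e-04,  2.56078017e-04,
         1.96981133e-04],
       [-5.33604423e-04, -2.93872498e-01,  9.55844480e-01,
        -1.24325168e-01],
       [ 0.00000000e+00,  0.00000000e+00,  0.00000000e+00,
         1.00000000e+00]])}
```

View pics/scene0.png

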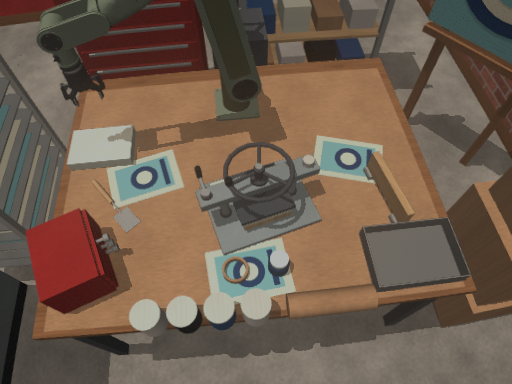

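View pics/side0.png

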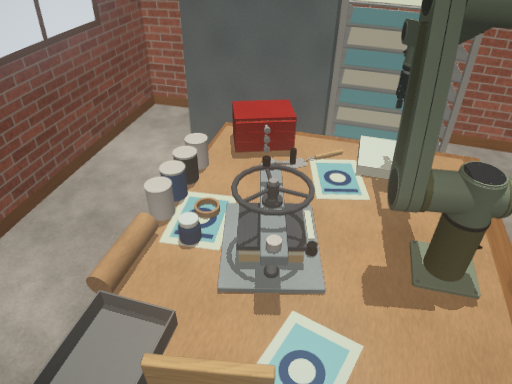

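```bash
python3 - <<'E'
import cv2,numpy as np
a=cv2.imread("pics/scene0.png")[130:250,185:335];b=cv2.imread("pics/side0.png")[130:250,205:355]
f=lambda i:cv2.resize(i,None,fx=4,fy=4,interpolation=cv2.INTER_CUBIC)[:, :]
i=np.hstack([f(a),f(b)]);i=cv2.convertScaleAbs(i,alpha=1.5,beta=15)
cv2.imwrite("pics/crop0.png",cv2.resize(i,(800,320)))
cv2.imwrite("pics/crop0.png",np.vstack([cv2.resize(i[:,:600],(700,560))[:300],cv2.resize(i[:,600:],(700,560))[:300]]))
E
```

```text
(no output)
```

View pics/crop0.png

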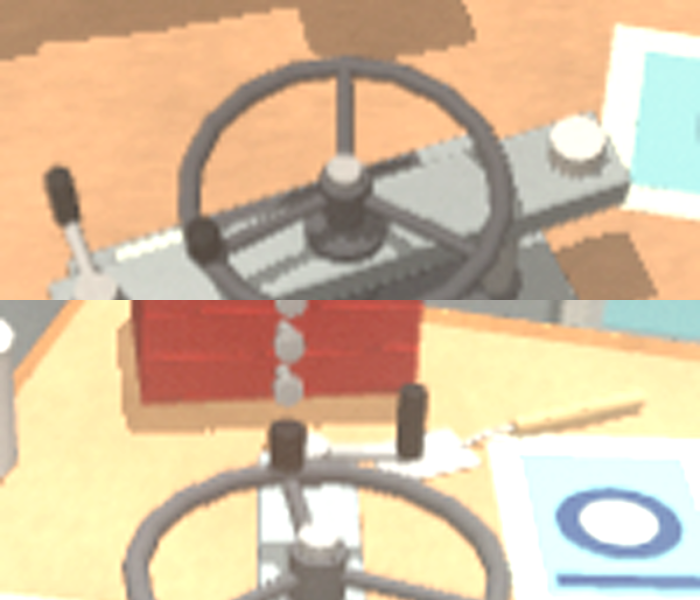

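```bash
cat > h.py <<'E'
import numpy as np,cv2
from rig import *
def ray(name,uv,st=None):
    p=camera_params(name);K=np.array(p["intrinsics"])
    d=cv2.undistortPoints(np.array([[uv]],float),K,np.array([p["k1"],0,0,0,0.]))[0,0]  # r-model: 1+k1 r^2
    d=np.array([d[0],d[1],1.])
    if name=="wrist":
        H=np.array(p["hand_eye"]);R=st["ee_rot"];return st["position"]+R@H[:3,3],R@H[:3,:3]@d
    R=np.array(p["R"]);return -R.T@np.array(p["t"]),R.T@d
def plane(name,uv,z,st=None):
    o,d=ray(name,uv,st);return o+d*(z-o[2])/d[2]
def tri(r):
    A=0;b=0
    for o,d in r:
        d=d/np.linalg.norm(d);P=np.eye(3)-np.outer(d,d);A=A+P;b=b+P@o
    return np.linalg.solve(A,b)
def proj(name,X,st=None):
    p=camera_params(name);K=np.array(p["intrinsics"]);X=np.array(X,float)
    if name=="wrist":
        H=np.array(p["hand_eye"]);T=np.eye(4);T[:3,:3]=st["ee_rot"];T[:3,3]=st["position"];M=np.linalg.inv(T@H);c=M[:3,:3]@X+M[:3,3]
    else: c=np.array(p["R"])@X+np.array(p["t"])
    s=c[:2]/c[2];s=s*(1+p["k1"]*(s@s));return K[:2,:2]@s+K[:2,2]
E
python3 - <<'E'
from h import *
np.set_printoptions(precision=4,suppress=True)
for n,a,b,z in(("nut",(258.9,165.4),(273.1,180.4),.251),("knob",(228.5,178.9),(266.7,157.2),.26),("lock",(197.4,167.5),(293.1,149.3),.245)):
    print(n,tri([ray("scene",a),ray("side",b)]),plane("scene",a,z),plane("side",b,z))
print("pivot",plane("scene",(205.4,191),.198))
print("tin",plane("scene",(185+577/4.667,130+133/4.667),.199))
E
```

```text
nut [0.5287 0.0437 0.2477] [0.5314 0.0436 0.251 ] [0.5275 0.048  0.251 ]
knob [ 0.5731 -0.057   0.2553] [ 0.5778 -0.0562  0.26  ] [ 0.5706 -0.0514  0.26  ]
lock [ 0.5091 -0.1541  0.2396] [ 0.5134 -0.1532  0.245 ] [ 0.5075 -0.1454  0.245 ]
pivot [ 0.5756 -0.1354  0.198 ]
tin [0.4852 0.2195 0.199 ]
```

Call:
carry_out:
  commands:
    - [[0.028,-0.026,-0.012],0]
    - [[0.028,-0.026,-0.012],0]
    - [[0.028,-0.026,-0.012],0]
    - [[0.028,-0.026,-0.012],0]
    - [[0.028,-0.026,-0.012],0]
    - [[0.028,-0.026,-0.012],0]
    - [[0.028,-0.026,-0.012],0]
    - [[0.028,-0.026,-0.012],0]
  hand: 0
  grip_force: 20

```text
clock: 0.77
position: [0.3166, -0.2892, 0.3464]
ee_rot: [[0.962, 0.275, -0.0], [0.275, -0.962, 0.001], [-0.0, -0.001, -1.0]]
contact_force: [0.9, 0.5, 0.9]
gripper_width: 0.003
```

Call:
carry_out:
  commands:
    - [[0.028,-0.026,0],0]
    - [[0.028,-0.026,0],0]
    - [[0.028,-0.026,0],0]
    - [[0.028,-0.026,0],0]
    - [[0.028,-0.026,0],0]
    - [[0.028,-0.026,0],0]
    - [[0.028,-0.026,0],0]
    - [[0.028,-0.026,0],0]

```text
clock: 1.43
position: [0.4748, -0.0276, 0.3459]
ee_rot: [[0.961, 0.275, -0.0], [0.275, -0.961, -0.0], [-0.0, -0.0, -1.0]]
contact_force: [0.1, -1.0, -0.4]
gripper_width: -0.005
```

Call:
carry_out:
  commands:
    - [[0.028,-0.026,0],0]
    - [[0.028,-0.026,0],0]
    - [[0.028,-0.026,0],0]
    - [[0.028,-0.026,0],0]
    - [[0,0,0],0]
    - [[0,0,0],0]
    - [[0,0,0],0]

```text
clock: 2.02
position: [0.553, 0.1011, 0.3455]
ee_rot: [[0.961, 0.276, -0.002], [0.276, -0.961, -0.001], [-0.002, 0.0, -1.0]]
contact_force: [-0.4, -1.3, 0.7]
gripper_width: 0.002
```

```bash
python3 - <<'E'
from h import *
s=read_state();print(s["clock"],s["position"],s["joint_positions"],s["ee_rot"])
i=camera("wrist");np.save("pics/w1.npy",{k:s[k] for k in("position","ee_rot")},allow_pickle=True);cv2.imwrite("pics/w1r.png",i)
for n,X in(("hub",(.529,.045,.251)),("mark",(.573,-.056,.26)),("lock",(.5105,-.15,.245))):print(n,proj("wrist",X,s))
cv2.imwrite("pics/w1.png",cv2.resize(cv2.convertScaleAbs(i,alpha=1.5,beta=15),(800,600)))
E
```

```text
2.0167 [0.55301304 0.10107818 0.34549135] [ 2.71699957e-02  1.23543481e-01  1.44253375e+00 -6.14967946e-04
  1.57737742e+00  1.31864266e+00] [[ 9.61241283e-01  2.75702365e-01 -1.84459957e-03]
 [ 2.75701593e-01 -9.61243044e-01 -6.65311741e-04]
 [-1.95653653e-03  1.30966071e-04 -9.99998077e-01]]
hub [312.59195318 246.25935075]
mark [455.91014385 234.03418598]
lock [503.25245669 311.47417504]
```

View pics/w1.png

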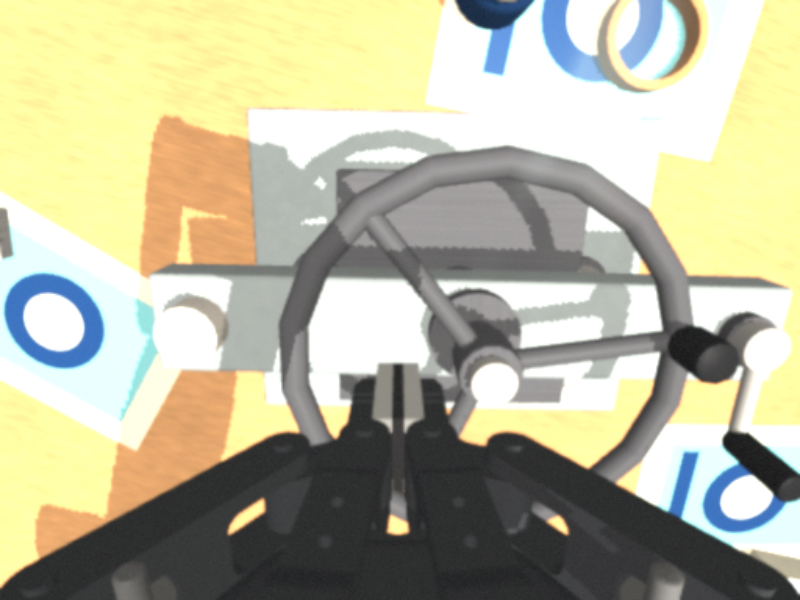

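Call:
carry_out:
  commands:
    - [[-0.026,-0.017,0],0]
    - [[0,0,0],-7]
    - [[0,0,0],-7]
    - [[0,0,0],-7]
    - [[0,0,0],-7]
    - [[0,0,0],-7]
    - [[0,0,0],-7]
    - [[0,0,0],-7]

```text
clock: 2.73
position: [0.5233, 0.1087, 0.3467]
ee_rot: [[0.42, 0.908, 0.0], [0.908, -0.42, -0.0], [-0.0, 0.001, -1.0]]
contact_force: [0.2, 1.0, -0.3]
gripper_width: 0.0
```

Call:
carry_out:
  commands:
    - [[0,0,0],-7]
    - [[0,0,0],-7]
    - [[0,0,0],-7]
    - [[0,0,0],-7]
    - [[0,0,0],-7]
    - [[0,0,0],-7]
    - [[0,0,0],-7]
    - [[0,0,0],-7]

```text
clock: 3.4
position: [0.5233, 0.1087, 0.3467]
ee_rot: [[-0.517, 0.856, 0.0], [0.856, 0.517, -0.0], [-0.0, 0.0, -1.0]]
contact_force: [0.1, -0.1, -0.4]
gripper_width: -0.002
```

Call:
carry_out:
  commands:
    - [[0,0,0],-7]
    - [[0,0,0],-7]
    - [[0,0,0],-7]
    - [[0,0,0],-7]
    - [[0,0,0],-7]
    - [[0,0,0],-7]
    - [[0,0,0],-7]
    - [[0,0,0],-7]

```text
clock: 4.07
position: [0.5233, 0.1087, 0.3466]
ee_rot: [[-0.999, 0.049, 0.0], [0.049, 0.999, -0.0], [-0.0, -0.0, -1.0]]
contact_force: [-0.2, 0.0, -0.2]
gripper_width: -0.001
```

Call:
carry_out:
  commands:
    - [[0,0,0],-7]
    - [[0,0,0],-7]
    - [[0,0,0],-7]
    - [[0,0,0],-7]
    - [[0,0,0],-7]
    - [[0,0,0],-7]
    - [[0,0,0],-7]
    - [[0,0,0],-7]

```text
clock: 4.73
position: [0.5233, 0.1087, 0.3466]
ee_rot: [[-0.6, -0.8, 0.0], [-0.8, 0.6, -0.0], [-0.0, -0.0, -1.0]]
contact_force: [0.5, 0.2, -0.3]
gripper_width: 0.0
```

```bash
python3 - <<'E'
from h import *
np.set_printoptions(precision=4,suppress=True)
s=read_state();print(s["clock"],s["position"],s["joint_positions"],s["contact_force"]);x=s["ee_rot"][:,0];print(np.degrees(np.arctan2(x[1],x[0])))
w=np.load("pics/w1.npy",allow_pickle=True).item()
sc=1.5625
f=lambda n,uvs,uvd,uvw:print(n,tri([ray("scene",uvs),ray("side",uvd),ray("wrist",np.array(uvw)/sc,w)]))
f("nut",(258.9,165.4),(273.1,180.4),(495,383))
f("knob",(228.5,178.9),(266.7,157.2),(713,362))
f("lock",(197.4,167.5),(293.1,149.3),(794,488))
print(plane("wrist",np.array((495,383))/sc,.251,w),plane("wrist",np.array((713,362))/sc,.26,w),plane("wrist",np.array((767,345))/sc,.2,w))
E
```

```text
4.7333 [0.5233 0.1087 0.3466] [ 0.043   0.0607  1.5084 -0.0003  1.5721 -2.4557] [ 0.5231  0.2096 -0.327 ]
-126.83618316482672
nut [0.5289 0.0428 0.2478]
knob [ 0.5733 -0.0573  0.2556]
lock [ 0.5095 -0.1547  0.2413]
[0.5302 0.0427 0.251 ] [ 0.5743 -0.0546  0.26  ] [ 0.5798 -0.1337  0.2   ]
```

Call:
carry_out:
  commands:
    - [[0,0,0.03],-7]
    - [[0,0,0.03],0]
    - [[0,0,0.02],0]
    - [[0,0,0.015],0]
    - [[0,0,0.015],0]
    - [[0,0,0.012],0]
    - [[0,0,0],0]

```text
clock: 5.32
position: [0.5216, 0.1091, 0.2215]
ee_rot: [[-0.502, -0.865, -0.006], [-0.865, 0.502, -0.0], [0.003, 0.005, -1.0]]
contact_force: [0.4, -0.5, -0.2]
gripper_width: 0.005
```

```bash
python3 - <<'E'
from h import *
s=read_state();print(s["clock"],s["position"],s["joint_positions"],s["contact_force"])
a=camera("scene")[120:230,190:330];b=camera("side")[130:240,210:350]
f=lambda i:cv2.convertScaleAbs(cv2.resize(i,(700,550),interpolation=cv2.INTER_CUBIC),alpha=1.5,beta=15)
cv2.imwrite("pics/in1.png",cv2.resize(np.hstack([f(a),f(b)]),(800,314)))
E
```

```text
5.3167 [0.52160611 0.10906458 0.22151187] [ 4.37416534e-02  1.46704940e-01  1.67306610e+00 -1.67845810e-04
  1.32735409e+00 -2.57167245e+00] [ 0.4426953  -0.54248308 -0.19886112]
```

View pics/in1.png

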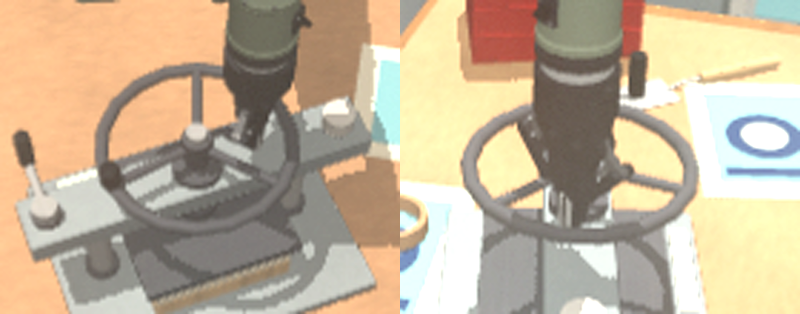

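Call:
carry_out:
  commands:
    - [[-0.002,-0.0044,0],0]
    - [[-0.002,-0.0044,0],0]
    - [[-0.002,-0.0044,0],0]
    - [[-0.002,-0.0044,0],0]
    - [[0,0,0],0]

```text
clock: 5.83
position: [0.5446, 0.1084, 0.2249]
ee_rot: [[-0.501, -0.866, 0.002], [-0.866, 0.501, -0.0], [-0.001, -0.002, -1.0]]
contact_force: [-1.5, -1.5, -0.4]
gripper_width: 0.001
```

Call:
carry_out:
  commands:
    - [[-0.0009,-0.0027,0],2.5]
    - [[-0.0009,-0.0027,0],2.5]
    - [[-0.0009,-0.0027,0],2.5]
    - [[-0.0009,-0.0027,0],2.5]

```text
clock: 6.17
position: [0.5539, 0.1058, 0.2242]
ee_rot: [[-0.645, -0.764, -0.001], [-0.764, 0.645, 0.001], [0.0, 0.001, -1.0]]
contact_force: [-0.6, 1.7, 0.5]
gripper_width: -0.003
```

Call:
carry_out:
  commands:
    - [[-0.0009,-0.0027,0],2.5]
    - [[-0.0009,-0.0027,0],2.5]
    - [[-0.0009,-0.0027,0],2.5]
    - [[-0.0009,-0.0027,0],2.5]

```text
clock: 6.5
position: [0.5642, 0.101, 0.2242]
ee_rot: [[-0.768, -0.641, -0.001], [-0.641, 0.768, 0.0], [0.0, 0.001, -1.0]]
contact_force: [-0.8, 0.9, -0.4]
gripper_width: 0.002
```

Call:
carry_out:
  commands:
    - [[-0.0009,-0.0027,0],2.5]
    - [[-0.0009,-0.0027,0],2.5]
    - [[-0.0009,-0.0027,0],2.5]
    - [[-0.0009,-0.0027,0],2.5]

```text
clock: 6.83
position: [0.5736, 0.0944, 0.2242]
ee_rot: [[-0.867, -0.498, -0.001], [-0.498, 0.867, 0.001], [0.0, 0.001, -1.0]]
contact_force: [-0.0, 1.5, 0.4]
gripper_width: 0.001
```

Call:
carry_out:
  commands:
    - [[-0.0009,-0.0027,0],2.5]
    - [[-0.0009,-0.0027,0],2.5]
    - [[-0.0009,-0.0027,0],2.5]
    - [[-0.0009,-0.0027,0],2.5]

```text
clock: 7.17
position: [0.5817, 0.0864, 0.2243]
ee_rot: [[-0.94, -0.34, -0.0], [-0.34, 0.94, 0.001], [-0.0, 0.001, -1.0]]
contact_force: [-0.5, 1.1, 0.1]
gripper_width: 0.004
```

Call:
carry_out:
  commands:
    - [[-0.0009,-0.0027,0],2.5]
    - [[-0.0009,-0.0027,0],2.5]
    - [[-0.0009,-0.0027,0],2.5]
    - [[-0.0009,-0.0027,0],2.5]

```text
clock: 7.5
position: [0.5884, 0.0771, 0.2243]
ee_rot: [[-0.985, -0.171, 0.0], [-0.171, 0.985, 0.001], [-0.0, 0.001, -1.0]]
contact_force: [0.4, 0.8, -0.3]
gripper_width: 0.0
```

Call:
carry_out:
  commands:
    - [[-0.0009,-0.0027,0],2.5]
    - [[-0.0009,-0.0027,0],2.5]
    - [[-0.0009,-0.0027,0],2.5]
    - [[-0.0009,-0.0027,0],2.5]

```text
clock: 7.83
position: [0.5932, 0.0667, 0.2244]
ee_rot: [[-1.0, 0.002, 0.001], [0.002, 1.0, 0.001], [-0.001, 0.001, -1.0]]
contact_force: [-0.0, 0.5, -0.2]
gripper_width: 0.002
```

Call:
carry_out:
  commands:
    - [[-0.0009,-0.0027,0],2.5]
    - [[-0.0009,-0.0027,0],2.5]
    - [[-0.0009,-0.0027,0],2.5]
    - [[-0.0009,-0.0027,0],2.5]

```text
clock: 8.17
position: [0.5962, 0.0589, 0.2245]
ee_rot: [[-0.985, 0.175, 0.001], [0.175, 0.984, 0.008], [-0.0, 0.008, -1.0]]
contact_force: [1.8, 10.3, 0.3]
gripper_width: -0.001
```

```bash
python3 - <<'E'
from h import *
s=read_state();print(s["clock"],s["position"],s["joint_positions"],s["contact_force"])
i=camera("wrist");np.save("pics/w2.npy",{k:s[k] for k in("position","ee_rot")},allow_pickle=True)
cv2.imwrite("pics/w2r.png",i);j=camera("scene");cv2.imwrite("pics/s2r.png",j)
f=lambda i,w,h:cv2.convertScaleAbs(cv2.resize(i,(w,h),interpolation=cv2.INTER_CUBIC),alpha=1.5,beta=15)
cv2.imwrite("pics/w2.png",np.hstack([f(i,512,384),f(j[125:221,200:272],288,384)]))
E
```

```text
8.1667 [0.59622652 0.05891561 0.22450158] [-0.04977914  0.27690518  1.50964546  0.00796425  1.35404879 -1.44605335] [ 1.75102791 10.27283012  0.28582172]
```

View pics/w2.png

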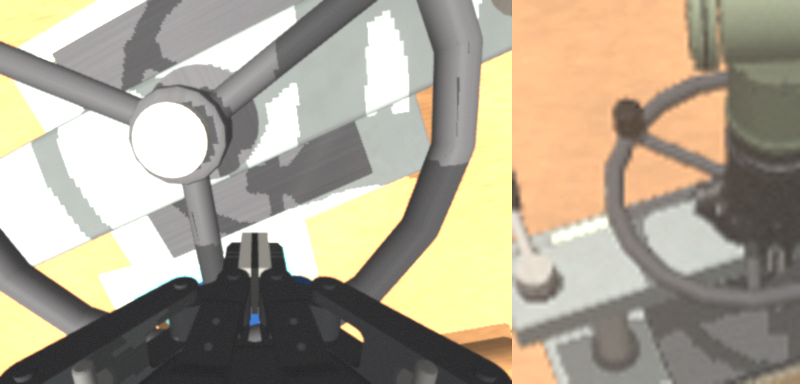

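```bash
python3 - <<'E'
from h import *
s=np.load("pics/w2.npy",allow_pickle=True).item()
H=np.array([.5295,.043])
a=lambda p,q:np.degrees(np.arctan2(p[1]-q[1],p[0]-q[0]))
k=plane("scene",(229,152.5),.256);print("knob",k,a(k,H))
k0=plane("scene",(228.5,178.9),.256);print("knob0",k0,a(k0,H))
n=plane("wrist",(170,139),.251,s);print("nut",n)
p=plane("wrist",(203,210),.225,s);q=plane("wrist",(211,262),.225,s);print(p,q,a(q,p),a(q,H))
E
```

```text
knob [ 0.47328136 -0.04780484  0.256     ] -121.76227421569463
knob0 [ 0.57519631 -0.05626466  0.256     ] -65.28110603011935
nut [0.53005113 0.04274157 0.251     ]
[0.5646565  0.04155475 0.225     ] [0.59045336 0.03935955 0.225     ] -4.863906792203976 -3.4179401754917107
```

Call:
carry_out:
  commands:
    - [[-0.0013,-0.0043,0],4]
    - [[-0.0013,-0.0043,0],4]
    - [[-0.0013,-0.0043,0],4]
    - [[-0.0013,-0.0043,0],4]
    - [[-0.0013,-0.0043,0],4]
    - [[-0.0013,-0.0043,0],4]
    - [[-0.0013,-0.0043,0],4]
    - [[-0.0013,-0.0043,0],4]

```text
clock: 8.93
position: [0.5949, 0.0226, 0.2254]
ee_rot: [[-0.741, 0.671, 0.01], [0.671, 0.741, 0.005], [-0.004, 0.01, -1.0]]
contact_force: [9.9, 5.6, -3.6]
gripper_width: 0.0
```

Call:
carry_out:
  commands:
    - [[-0.0013,-0.0043,0],4]
    - [[-0.0013,-0.0043,0],4]
    - [[-0.0013,-0.0043,0],4]
    - [[-0.0013,-0.0043,0],4]
    - [[-0.0013,-0.0043,0],4]
    - [[-0.0013,-0.0043,0],4]
    - [[-0.0013,-0.0043,0],4]
    - [[-0.0013,-0.0043,0],4]

```text
clock: 9.6
position: [0.574, -0.0083, 0.2259]
ee_rot: [[-0.272, 0.962, 0.014], [0.962, 0.272, -0.002], [-0.005, 0.013, -1.0]]
contact_force: [13.0, -2.4, -4.4]
gripper_width: -0.001
```

Call:
carry_out:
  commands:
    - [[-0.0045,-0.0031,0],4]
    - [[-0.0018,-0.0044,0],4]
    - [[-0.0018,-0.0044,0],4]
    - [[-0.0018,-0.0044,0],4]
    - [[-0.0018,-0.0044,0],4]
    - [[-0.0018,-0.0044,0],4]
    - [[-0.0018,-0.0044,0],4]
    - [[-0.0018,-0.0044,0],4]

```text
clock: 10.27
position: [0.5404, -0.0245, 0.2253]
ee_rot: [[0.279, 0.96, 0.01], [0.96, -0.279, 0.001], [0.004, 0.01, -1.0]]
contact_force: [10.5, 2.6, -4.1]
gripper_width: 0.002
```

Call:
carry_out:
  commands:
    - [[-0.0018,-0.0044,0],4]
    - [[-0.0018,-0.0044,0],4]
    - [[-0.0018,-0.0044,0],4]
    - [[-0.0018,-0.0044,0],4]
    - [[-0.0018,-0.0044,0],4]
    - [[-0.0018,-0.0044,0],4]
    - [[-0.0018,-0.0044,0],4]
    - [[-0.0018,-0.0044,0],4]

```text
clock: 10.93
position: [0.5035, -0.0208, 0.2257]
ee_rot: [[0.746, 0.666, 0.011], [0.666, -0.746, -0.002], [0.007, 0.009, -1.0]]
contact_force: [11.4, -1.8, -4.8]
gripper_width: 0.002
```

Call:
carry_out:
  commands:
    - [[-0.0018,-0.0044,0],4]
    - [[-0.0018,-0.0044,0],4]
    - [[-0.0018,-0.0044,0],4]
    - [[-0.0018,-0.0044,0],4]
    - [[-0.0018,-0.0044,0],4]
    - [[-0.0018,-0.0044,0],4]
    - [[-0.0018,-0.0044,0],4]

```text
clock: 11.52
position: [0.4771, -0.002, 0.2257]
ee_rot: [[0.971, 0.237, 0.01], [0.238, -0.971, -0.005], [0.009, 0.008, -1.0]]
contact_force: [9.4, -5.8, -4.1]
gripper_width: 0.0
```

Call:
carry_out:
  commands:
    - [[-0.0018,-0.0044,0],4]
    - [[-0.0018,-0.0044,0],4]
    - [[-0.0018,-0.0044,0],4]
    - [[-0.0018,-0.0044,0],4]
    - [[-0.0018,-0.0044,0],4]
    - [[-0.0018,-0.0044,0],4]
    - [[0,0,0],0]

```text
clock: 12.1
position: [0.4629, 0.0236, 0.2253]
ee_rot: [[0.984, -0.176, 0.005], [-0.176, -0.984, -0.005], [0.006, 0.004, -1.0]]
contact_force: [4.1, -6.1, -1.5]
gripper_width: -0.001
```

```bash
python3 - <<'E'
from h import *
s=read_state();p=s["position"]-[.5295,.043,0];print(s["clock"],s["position"],np.degrees(np.arctan2(p[1],p[0])),s["joint_positions"],s["contact_force"])
i=camera("wrist");np.save("pics/w3.npy",{k:s[k] for k in("position","ee_rot")},allow_pickle=True)
cv2.imwrite("pics/w3r.png",i);j=camera("scene");cv2.imwrite("pics/s3r.png",j)
f=lambda i,w,h:cv2.convertScaleAbs(cv2.resize(i,(w,h),interpolation=cv2.INTER_CUBIC),alpha=1.5,beta=15)
cv2.imwrite("pics/w3.png",np.hstack([f(i,512,384),f(j[135:231,232:304],288,384)]))
E
```

```text
12.1 [0.46288383 0.02363312 0.22525656] -163.7896162798825 [-0.13305986 -0.01463956  1.83679428 -0.00475652  1.31330637  1.61626431] [ 4.13345125 -6.05362223 -1.45606325]
```

View pics/w3.png

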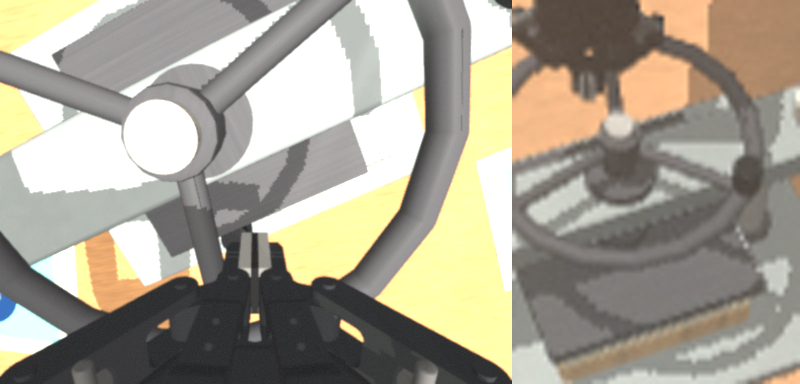

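```bash
python3 - <<'E'
from h import *
s=np.load("pics/w3.npy",allow_pickle=True).item()
H=np.array([.5295,.043])
a=lambda p,q:np.degrees(np.arctan2(p[1]-q[1],p[0]-q[0]))
k=plane("scene",(290.75,177),.256);print("knob",k,a(k,H))
p=plane("wrist",(196,210),.225,s);q=plane("wrist",(207,262),.225,s);print(a(q,p),a(q,H),plane("wrist",(160,137),.251,s))
E
```

```text
knob [0.58938506 0.13684968 0.256     ] 57.458236868267505
177.84252144212846 178.19067518373143 [0.53082771 0.04279009 0.251     ]
```

Call:
carry_out:
  commands:
    - [[0,0.004,0],0]
    - [[0,0.004,0],0]
    - [[0,0,0],0]
    - [[0,0,-0.02],0]
    - [[0,0,-0.03],0]
    - [[0,0,-0.04],0]
    - [[0,0,-0.03],0]
    - [[0,0,0],0]

```text
clock: 12.87
position: [0.4626, 0.0175, 0.3521]
ee_rot: [[0.985, -0.174, 0.014], [-0.174, -0.985, -0.002], [0.014, -0.001, -1.0]]
contact_force: [0.2, 1.0, 1.6]
gripper_width: 0.001
```

Call:
carry_out:
  commands:
    - [[0.0154,0.031,0],0]
    - [[0.0154,0.031,0],0]
    - [[0.0154,0.031,0],0]
    - [[0.0154,0.031,0],0]
    - [[0,0,0],-6.5]
    - [[0,0,0],-6.5]
    - [[0,0,0],-6.5]
    - [[0,0,0],-6.5]

```text
clock: 13.53
position: [0.4981, -0.1151, 0.3433]
ee_rot: [[0.96, 0.28, -0.002], [0.28, -0.96, 0.001], [-0.001, -0.002, -1.0]]
contact_force: [0.0, -0.2, -0.2]
gripper_width: -0.001
```

Call:
carry_out:
  commands:
    - [[0,0,0],0]
    - [[0,0,0],0]
    - [[0,0,0],0]

```text
clock: 13.78
position: [0.4983, -0.1148, 0.3439]
ee_rot: [[0.962, 0.273, -0.001], [0.273, -0.962, 0.0], [-0.0, -0.001, -1.0]]
contact_force: [-0.2, 0.0, 0.6]
gripper_width: -0.001
```

```bash
python3 - <<'E'
from h import *
s=read_state();print(s["clock"],s["position"],s["ee_rot"],s["joint_positions"],s["contact_force"])
i=camera("wrist");np.save("pics/w4.npy",{k:s[k] for k in("position","ee_rot")},allow_pickle=True)
cv2.imwrite("pics/w4r.png",i);j=camera("scene");cv2.imwrite("pics/s4r.png",j)
for X in((.5105,-.153,.245),(.58,-.135,.2),(.5295,.043,.251)):print(proj("wrist",X,s))
f=lambda i,w,h:cv2.convertScaleAbs(cv2.resize(i,(w,h),interpolation=cv2.INTER_CUBIC),alpha=1.5,beta=15)
cv2.imwrite("pics/w4.png",np.hstack([f(i,512,384),f(j[135:231,232:304],288,384)]))
E
```

```text
13.7833 [ 0.49828538 -0.11482164  0.34390097] [[ 9.61974037e-01  2.73140264e-01 -5.90557019e-04]
 [ 2.73140545e-01 -9.61974027e-01  4.62804875e-04]
 [-4.41689868e-04 -6.06511340e-04 -9.99999719e-01]] [-3.95981730e-01  1.12984862e-02  1.56484498e+00  1.99208207e-04
  1.56617256e+00  8.98157497e-01] [-0.21094275  0.00155148  0.55967639]
[305.35078704 197.89458944]
[302.75416045 101.7589619 ]
[ 50.51402596 103.88274233]
```

View pics/w4.png

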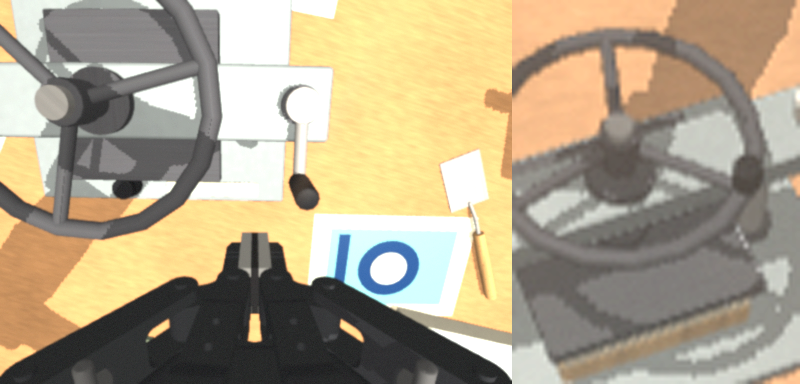

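Call:
carry_out:
  commands:
    - [[0.002,0,0.03],0]
    - [[0,0,0.03],0]
    - [[0,0,0.02],0]
    - [[0,0,0.02],0]
    - [[0,0,0.016],0]
    - [[0,0,0],0]
    - [[0,0.007,0],0]
    - [[0,0.006,0],0]

```text
clock: 14.55
position: [0.5049, -0.1277, 0.2296]
ee_rot: [[0.961, 0.275, 0.002], [0.275, -0.961, -0.001], [0.002, 0.002, -1.0]]
contact_force: [0.5, -0.7, -0.0]
gripper_width: 0.001
```

Call:
carry_out:
  commands:
    - [[-0.0012,0.0037,0],-3]
    - [[-0.0012,0.0037,0],-3]
    - [[-0.0012,0.0037,0],-3]
    - [[-0.0012,0.0037,0],-3]
    - [[-0.0012,0.0037,0],-3]
    - [[-0.0012,0.0037,0],-3]
    - [[-0.0012,0.0037,0],-3]
    - [[-0.0012,0.0037,0],-3]

```text
clock: 15.22
position: [0.5086, -0.158, 0.2302]
ee_rot: [[0.765, 0.644, 0.0], [0.644, -0.765, 0.0], [0.0, -0.0, -1.0]]
contact_force: [-3.6, 2.2, 2.2]
gripper_width: -0.001
```

```bash
cat > lk.py <<'E'
from h import *
s=read_state();R=s["ee_rot"];d=(s["position"]-[.58,-.135,0])
print(s["clock"],s["position"],"r",np.hypot(*d[:2]),"ang",np.degrees(np.arctan2(d[1],d[0]))%360,"yaw",np.degrees(np.arctan2(R[1,0],R[0,0])),"F tool",R.T@s["contact_force"])
E
python3 lk.py
```

```text
15.2167 [ 0.50860001 -0.15795704  0.23015533] r 0.07499989258425654 ang 197.8240080824638 yaw 40.09184753194595 F tool [-1.31240124 -3.95754154 -2.19003617]
```

Call:
carry_out:
  commands:
    - [[-0.0012,0.0037,0],-3]
    - [[-0.0012,0.0037,0],-3]
    - [[-0.0012,0.0037,0],-3]
    - [[-0.0012,0.0037,0],-3]
    - [[-0.0012,0.0037,0],-3]
    - [[-0.0012,0.0037,0],-3]
    - [[-0.0012,0.0037,0],-3]
    - [[-0.0012,0.0037,0],-3]

```text
clock: 15.88
position: [0.5248, -0.185, 0.2301]
ee_rot: [[0.437, 0.899, -0.001], [0.899, -0.437, -0.001], [-0.002, -0.0, -1.0]]
contact_force: [-4.6, 0.3, 1.2]
gripper_width: -0.003
```

Call:
carry_out:
  commands:
    - [[-0.0012,0.0037,0],-3]
    - [[-0.0012,0.0037,0],-3]
    - [[-0.0012,0.0037,0],-3]
    - [[-0.0012,0.0037,0],-3]

```text
clock: 16.22
position: [0.5369, -0.1951, 0.2302]
ee_rot: [[0.241, 0.971, -0.001], [0.971, -0.241, -0.002], [-0.002, -0.0, -1.0]]
contact_force: [-4.8, 0.0, 1.6]
gripper_width: -0.006
```

Call:
carry_out:
  commands:
    - [[-0.0006,0.0018,0],-1.5]
    - [[-0.0006,0.0018,0],-1.5]

```text
clock: 16.38
position: [0.5402, -0.1972, 0.2302]
ee_rot: [[0.191, 0.982, -0.0], [0.982, -0.191, -0.002], [-0.002, 0.0, -1.0]]
contact_force: [-4.6, -0.5, 0.8]
gripper_width: 0.001
```

```bash
python3 lk.py
```

```text
16.3833 [ 0.54018612 -0.19721225  0.23015107] r 0.07386142090573011 ang 237.38203525108776 yaw 78.98299046978703 F tool [-1.39565285 -4.41456988 -0.77840947]
```

Still about 4.5 N; the stop is some 8° ahead. Small steps now.

Call:
carry_out:
  commands:
    - [[-0.0006,0.0018,0],-1.5]
    - [[-0.0006,0.0018,0],-1.5]

```text
clock: 16.55
position: [0.5435, -0.199, 0.2302]
ee_rot: [[0.14, 0.99, -0.0], [0.99, -0.14, -0.002], [-0.002, -0.0, -1.0]]
contact_force: [-3.7, -1.3, 1.1]
gripper_width: -0.002
```

Call:
carry_out:
  commands:
    - [[-0.0006,0.0018,0],-1.5]
    - [[-0.0003,0.0009,0],-1]

```text
clock: 16.72
position: [0.5459, -0.2003, 0.2301]
ee_rot: [[0.096, 0.995, -0.001], [0.995, -0.096, -0.002], [-0.002, -0.001, -1.0]]
contact_force: [-7.6, -1.1, 3.7]
gripper_width: -0.002
```

Call:
carry_out:
  commands:
    - [[-0.0003,0.0012,0],-1]

```text
clock: 16.8
position: [0.5459, -0.2006, 0.2301]
ee_rot: [[0.079, 0.997, -0.004], [0.997, -0.079, -0.002], [-0.002, -0.004, -1.0]]
contact_force: [-12.2, -1.2, 6.3]
gripper_width: 0.003
```

Call:
carry_out:
  commands:
    - [[0,0.0006,0],0]
    - [[0,0,0],0]
    - [[0,0,0],0]

```text
clock: 17.05
position: [0.5459, -0.2006, 0.2301]
ee_rot: [[0.08, 0.997, -0.005], [0.997, -0.08, -0.002], [-0.002, -0.005, -1.0]]
contact_force: [-10.9, -0.4, 4.9]
gripper_width: 0.004
```

Call:
carry_out:
  commands:
    - [[0,-0.004,0],0]
    - [[0,-0.006,0],0]
    - [[0,-0.006,0],0]
    - [[0,0,0],0]
    - [[0,0,-0.02],0]
    - [[0,0,-0.03],0]
    - [[0,0,-0.03],0]
    - [[0,0,-0.03],0]

```text
clock: 17.72
position: [0.532, -0.1976, 0.3394]
ee_rot: [[0.079, 0.997, 0.0], [0.997, -0.079, 0.0], [0.0, 0.0, -1.0]]
contact_force: [1.0, -0.2, 0.6]
gripper_width: -0.0
```

Call:
carry_out:
  commands:
    - [[-0.03,0,-0.01],0]
    - [[-0.03,0,-0.01],0]
    - [[-0.03,0,-0.01],0]
    - [[-0.02,0,0],0]
    - [[0,0,0],0]
    - [[0,0,0],0]

```text
clock: 18.22
position: [0.5232, -0.3082, 0.3681]
ee_rot: [[0.081, 0.997, 0.0], [0.997, -0.081, 0.001], [0.001, 0.0, -1.0]]
contact_force: [0.3, 1.0, -0.5]
gripper_width: 0.004
```

```bash
python3 - <<'E'
from h import *
s=read_state();print(s["clock"],s["position"],s["ee_rot"][:,0],s["contact_force"])
i=camera("wrist");cv2.imwrite("pics/w5r.png",i)
np.save("pics/w5.npy",{k:s[k] for k in("position","ee_rot")},allow_pickle=True)
j=camera("scene");cv2.imwrite("pics/s5r.png",j)
f=lambda i,w,h:cv2.convertScaleAbs(cv2.resize(i,(w,h),interpolation=cv2.INTER_CUBIC),alpha=1.5,beta=15)
cv2.imwrite("pics/w5.png",np.vstack([f(i,400,300),f(j[130:250,180:340],400,300)]))
for X in((.5734,-.2047,.245),(.58,-.135,.2),(.5295,.043,.251)):print(proj("wrist",X,s),proj("scene",X))
E
```

```text
18.2167 [ 0.52323899 -0.30822914  0.36809737] [8.07477428e-02 9.96734347e-01 6.65400704e-04] [ 0.32345453  0.98323024 -0.456154  ]
[308.42994603  54.89329802] [181.39770756 184.74465063]
[304.05289475 -26.45967308] [205.49873506 191.83129568]
[ 215.8005344  -372.35859867] [258.64618752 164.93532645]
```

View pics/w5.png

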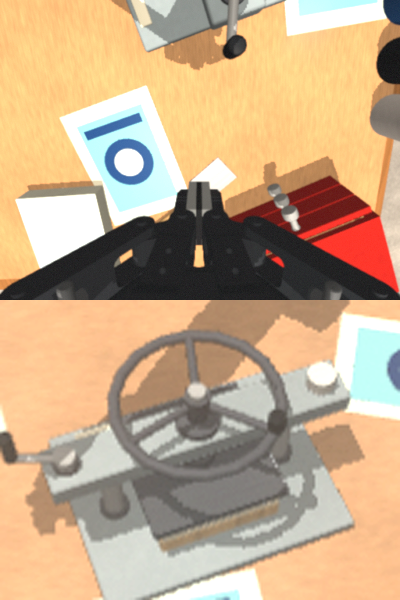

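```bash
python3 -c "
from rig import *
print(close_job())"
```

```text
the job is handed in; nothing more can be done
None
```

I lowered the press plate by half a turn of the screw, then pushed the locking lever outward to its stop. The job is handed in at about 18 s on the robot's clock.

**Wheel:** I pushed a spoke clockwise with the closed fingers. The force rose from about 1 N to 10 N after roughly 55° of free play, which I took as the screw starting to turn. From there I turned about 180° more. The camera fixes before and after give 178–181°, and with the uncertainty of where the screw began, the half turn is 178–187°. The push stayed at about 10–13 N.

**Lever:** It moved with about 4–5 N at the knob. It then stopped moving while the force rose to about 13 N, so I took that as the stop. In the final scene picture the lock knob is within about 1 pixel of where it should be at 1.2 rad.

**Last checks:**
- In the final pictures the wheel had not moved since the half turn, and the tin was still in place on the beam. The fingers were clear of everything.
- I did not measure the plate's 2 mm drop directly, because it is too small for the cameras to show.
- I did not check the position of every other bench item, such as the loupe, folder and squeegee. The arm never went low near any of them except while it was working at the press.
- During part of the turn, friction on the spoke added a sideways force of about 10 N, which I corrected by moving the fingers outward. The two-camera heights read about 4 mm low, so I used the stated heights instead.

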